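Switch off one place of the lab stirrer and move its pot to the cork mat

TASK

The steel pot on the two-place stirrer is finished: first turn the knob in front of the plate the pot stands on fully anticlockwise to its off stop, then lift the pot by its arched handle, keep it upright and set it down gently on the cork mat beside the stirrer, with its whole base on the mat. Leave the flask and its own knob as they are, and do not disturb the other things on the bench.

Things in the scene. Friction and masses are not known exactly. Their poses are not given: they have to be found in the camera images.
- stirrer: Fixed white two-place stirrer, 280 deep (x) x 360 wide (y), 95 high. Origin on the bench under the middle of its width; body spans x -160 to +120, y -180 to +180; x points away from the robot, y to its left. Front knob deck (x -160 to -50) is 60 high; the rear block is 87 high and carries two dark round plates of 132 diameter with tops 95 above the bench. Turns and shifts from run to run.
- plate_left (a point): Centre of the top of the left plate (stirrer x +45, y +90, height 95). Either the pot or the flask stands on it, up to 14 off centre.
- plate_right (a point): Centre of the top of the right plate (stirrer x +45, y -90, height 95). Either the pot or the flask stands on it.
- knob_left (a joint): Angle of the left knob, the one in front of the left plate; rad, 0 = fully anticlockwise (off, at the end stop, white mark towards the stirrer's front at the red dial mark), grows clockwise seen from above to 4.5. Turns with light friction (0.05 N m), stays where it is left.
- knob_right (a joint): Angle of the right knob, the one in front of the right plate; as knob_left.
- knob_left_grip (a point): On the upright axis of the left knob (stirrer x -112, y +90), at gripping height 97 above the bench. The knob is black: a disc of 64 diameter, 66 to 74 above the bench, under an upright bar grip 61 long (along this point's x) x 14 thick (along y), from 72 to 104 above the bench. A white mark on the bar's top lies towards the point's -x. It turns with the knob.
- knob_right_grip (a point): The same point of the right knob (stirrer x -112, y -90).
- knob_left_tip (a point): Point on the left knob's bar, 30 from the axis at its marked end, 97 above the bench.
- knob_right_tip (a point): The same point of the right knob.
- pot: Loose lidded steel pot, 104 diameter (base 92), 92 high to the lid's top, about 0.3 to 0.6 kg, with a fixed arched handle along its own y. Origin at the centre of its underside, z up. The handle's black grip is 66 long (y) x 16 thick (x) x 18 high, centred 140 above the underside (top at 149); free space of 39 below the grip to the lid.
- pot_grip (a point): Centre of the pot's black handle grip, 140 above the pot's underside; axes as the pot's.
- mat: Fixed square cork mat, 160 x 160 x 6 thick, beside the stirrer on its left or right. Origin at the centre of its underside.
- flask: Bystander: amber conical flask on the other plate, 84 diameter at the foot, 36 at the neck, 130 high, 0.4 kg. Origin at the centre of its underside.
- slide_box: Bystander: orange slide box, 170 (x) x 120 (y) x 38 high, beside the stirrer on the side away from the mat. Origin at the centre of its underside.
- bottle: Bystander: amber bottle with blue cap, 64 diameter, 150 high, behind the mat or the slide box. Origin at the centre of its underside.
- jar: Bystander: white jar with red lid, 68 diameter, 100 high, behind the mat or the slide box. Origin at the centre of its underside.
- timer: Bystander: small yellow timer, 66 (x) x 36 (y) x 22 high, lying loose on the stirrer's front deck between the two knobs (underside 60 above the bench). Origin at the centre of its underside.
Not all that is in view belongs to the job. Leave any yellow look-alike of the pot alone.

How it is judged:
By the outcome, as a careful person would: the job done as asked, in the order asked, and still so for the second after the job is handed in, with the robot touching nothing.
It also fails if it takes over 64 s, if anything falls off the work surface, if the arm or the gripper's body presses on something with over 40 N, if the wrist force passes 120 N, or if a joint passes its speed limit or range.

ROBOT

A 6-joint arm with a two-finger parallel gripper is mounted at the origin on the work surface. World frame = base frame: x ahead of the robot, y to its left, z up, the work surface at z = 0. Lengths are in mm, angles in rad, forces in N, time in s.
With the tool pointing down it reaches from about 350 to 875 mm from the base axis. Payload 4.2 kg.
Tool frame: the origin (TCP) lies on the mounting face of the last link; the fingertips stand 173 mm ahead of it and the grasp point (between the pads) lies 155 mm ahead of it; z points along the fingers, y is the line along which they close (so a half turn about z gives the same grasp; the last joint's range is limited). The gripper opens to 85 mm and grips with 20 to 120 N. Pads are 22 mm wide; open, the fingers measure 114 mm over their backs; the gripper's body (76 mm by 85 mm) begins 54 mm behind the grasp point. The pads swing forward as they close: fully open they stand 13 mm farther back than shut.
Start: joints at [1.546, 0.385, 0.008, 0, -1.194, -0.259], TCP at [174.971, 599.987, 404.712] pointing down, gripper open.
Joint ranges: [-3.14, 3.14], [-1.21, 2.06], [-1.07, 1.41], [-3.16, 2.05], [-2.99, -0.16], [-3.1, 3.1]. Speed limits (rad/s): [2.79, 2.79, 3.14, 3.14, 3.14, 3.14].

INTERFACE

Orientations are given as a unit quaternion [x, y, z, w].
In Python, from bench import arm gives the robot as it stands. The module is installed in compiled form; this text tells all that it offers.
- The arm moves only by the tool move_arm, never from a script. Its arguments are lists of equal length, an entry for each row: "fingers": the finger opening in mm, from 0 to 85.4; "travel": the shift along the tool's x, y, z in mm, a list of three; "dr": the turn, a rotation vector about the tool's x, y, z in rad, a list of three. A call has 1 to 10 rows; each row is the pose to reach, as a shift and turn from the pose commanded when the call began, along the tool's axes at that moment; what a row does not reach only later rows make up. A row lasts 1/10 s, in which the tool goes at most 50 mm and 8.59 degrees, less where a joint would pass 70% of its speed; a pose out of reach is approached as far as the arm can. A call with a gripper value outside its range is refused whole. The fingers move at their own pace and stop on an object; the grip force is fixed at half the most. Time passes only in rows, so rows that repeat a pose let the fingers close. It gives the time, the measured TCP pose, the force, the opening and the grip force at its end, in the units of the state.
- arm.read_state(): the state, without advancing time (a new reading comes with each control period).
- arm.get_image(name): name is "scene" or "top"; returns the picture (420x560x3 uint8, red, green, blue); there is no depth.
- arm.camera_model(name): a dict with "intrinsics" (3x3 intrinsics, pixels), "pose" (4x4, takes a point from camera to world coordinates). Camera axes: x right, y up, looking along -z (the intrinsics and any distortion apply to the point x, -y, -z); pixel columns grow to the right and rows downward; lengths in mm; the calibration is good to about 2 mm. A picture is of the moment at which its call begins. camera_model takes no time and is no camera call.
- arm.job_done(): hands the job in; it is judged then, once.
The state is a dict: "clock": time; "joints": joint angles; "joint_vel": joint speeds; "joint_efforts": joint torques, N m; "position": TCP position; "ee_rot": TCP orientation; "contact_force": force on the tool from outside, world axes, zero at the start; "wrist_torque": the same for the moment, N m; "gripper_width": finger opening in mm; "grasp_force": force on a finger pad.
Only numpy, scipy, OpenCV 4.12 (cv2) and the standard library are available. Lean on these libraries where they do the work, as an engineer would, in place of code of your own. Each camera call takes 0.05 s, during which the arm holds its last target. There are 200 camera calls.

## Working session

There is one attempt and no reset: what is moved stays moved. The work goes in short steps, Python scripts to look and compute and a tool call to move; the robot and the scene stay as the last step left them, time stands still between calls to the robot, and variables do not carry over. Pictures are saved under pics/ and viewed, at most 10 in all, crops included, and the job is handed in when it is done.

Besides the shell and the picture viewer there is one more tool, called after "Request:" in YAML: its name, and indented under it one key for each argument. move_arm: Moves the arm, as the interface text tells. Its arguments: {"type":"object","properties":{"fingers":{"type":"array","items":{"type":"number"}},"travel":{"type":"array","items":{"type":"array","items":{"type":"number"}}},"dr":{"type":"array","items":{"type":"array","items":{"type":"number"}}}},"required":["fingers","travel","dr"]}

```bash
mkdir -p pics; python3 - <<'E'
from bench import arm
import cv2,numpy as np
np.set_printoptions(suppress=True,precision=4)
s=arm.read_state();print(s)
ims=[]
for n in("scene","top"):
    im=arm.get_image(n);np.save(n+'.npy',im);cv2.imwrite(f'pics/{n}0.png',im[...,::-1])
    c=arm.camera_model(n);print(n,{k:np.array(v) if k in("intrinsics","pose") else v for k,v in c.items()})
E
```

```text
{'clock': 0.0, 'joints': array([ 1.5456,  0.3856,  0.0066, -0.0005, -1.194 , -0.2586]), 'joint_vel': array([-0.0021,  0.0011, -0.0003, -0.0009,  0.001 , -0.0003]), 'joint_efforts': array([ -0.0005, -39.2284,  18.8404,   4.1861,  -0.0046,   0.    ]), 'position': array([174.9146, 599.8246, 403.618 ]), 'ee_rot': array([ 0.9899, -0.1415, -0.0001,  0.0011]), 'contact_force': array([-1.1172,  0.1072, -0.0163]), 'wrist_torque': array([-0.005 , -0.0253, -0.0458]), 'grasp_force': 0.0, 'gripper_width': 85.63044716672009}
scene {'intrinsics': array([[385.0684,   0.    , 276.5651],
       [  0.    , 385.0684, 209.234 ],
       [  0.    ,   0.    ,   1.    ]]), 'pose': array([[   0.194 ,   -0.6781,    0.7089, 1193.5226],
       [   0.9808,    0.1467,   -0.1282, -118.4239],
       [  -0.0171,    0.7201,    0.6936,  845.4446],
       [   0.    ,    0.    ,    0.    ,    1.    ]])}
top {'intrinsics': array([[537.9273,   0.    , 276.6041],
       [  0.    , 537.9273, 199.4055],
       [  0.    ,   0.    ,   1.    ]]), 'pose': array([[   0.018 ,    0.9893,   -0.1451,  285.8713],
       [  -0.9995,    0.0213,    0.0213,   31.3912],
       [   0.0242,    0.1447,    0.9892, 1461.6727],
       [   0.    ,    0.    ,    0.    ,    1.    ]])}
```

View pics/scene0.png

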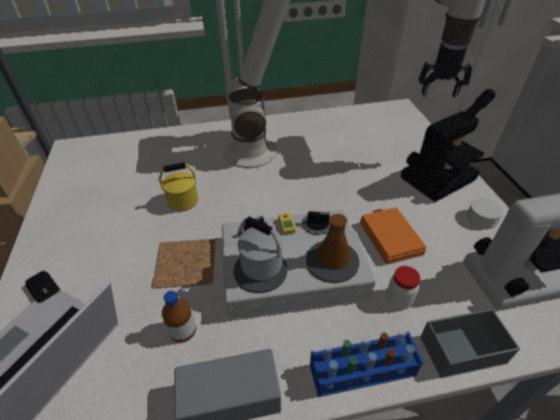

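View pics/top0.png

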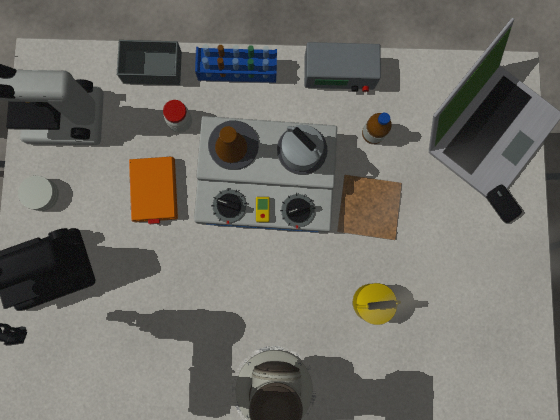

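The top picture shows the steel pot at (302,147) on the right plate. The right knob is at (298,209), the left knob at (230,206), the timer at (263,209) and the mat at (371,207). The yellow look-alike at (376,303) is to be left alone. The pot wanted is the grey steel one at (302,147), because it is on the stirrer. I'll confirm that in one enlarged crop.

```bash
cat > h.py <<'E'
import numpy as np,cv2
from bench import arm
np.set_printoptions(suppress=True,precision=3)
def ray(n,p,z):
    c=arm.camera_model(n);K=np.array(c["intrinsics"]);T=np.array(c["pose"])
    d=np.linalg.inv(K)@[p[0],p[1],1];d=T[:3,:3]@[d[0],-d[1],-d[2]]
    o=T[:3,3];return (o+d*(z-o[2])/d[2])[:2]
def proj(n,X):
    c=arm.camera_model(n);K=np.array(c["intrinsics"]);T=np.array(c["pose"])
    v=T[:3,:3].T@(np.array(X,float)-T[:3,3]);q=K@[v[0],-v[1],-v[2]];return q[:2]/q[2]
E
python3 - <<'E'
from h import *
t=np.load('top.npy');s=np.load('scene.npy')
a=cv2.resize(t[110:240,190:410],(792,468),interpolation=cv2.INTER_CUBIC)
cv2.imwrite('pics/c1.png',a[...,::-1])
b=cv2.resize(s[190:310,215:375],(800,600),interpolation=cv2.INTER_CUBIC)
cv2.imwrite('pics/c2.png',b[...,::-1])
# mat by colour
hsv=cv2.cvtColor(t,cv2.COLOR_RGB2HSV)
m=cv2.inRange(hsv,(5,70,60),(18,190,230));m[:, :335]=0;m[:150]=0
cs=max(cv2.findContours(m,0,2)[0],key=cv2.contourArea);r=cv2.minAreaRect(cs);print('mat',r)
bx=cv2.boxPoints(r);w=np.array([ray('top',p,6) for p in bx]);print(w,w.mean(0),[np.linalg.norm(w[i]-w[i-1]) for i in range(4)])
for p in [(302,147),(298,209),(230,206)]: print(p,t[p[1],p[0]])
E
```

```text
mat ((369.44500732421875, 206.92884826660156), (58.59730911254883, 58.13951873779297), 7.305758953094482)
[[ 413.286 -164.979]
 [ 573.334 -185.177]
 [ 556.027 -346.364]
 [ 396.156 -323.588]] [ 484.701 -255.027] [np.float64(159.5305311453686), np.float64(161.31734564393867), np.float64(162.11417747855216), np.float64(161.4847682766122)]
(302, 147) [115 122 121]
(298, 209) [27 26 25]
(230, 206) [26 23 29]
```

View pics/c1.png

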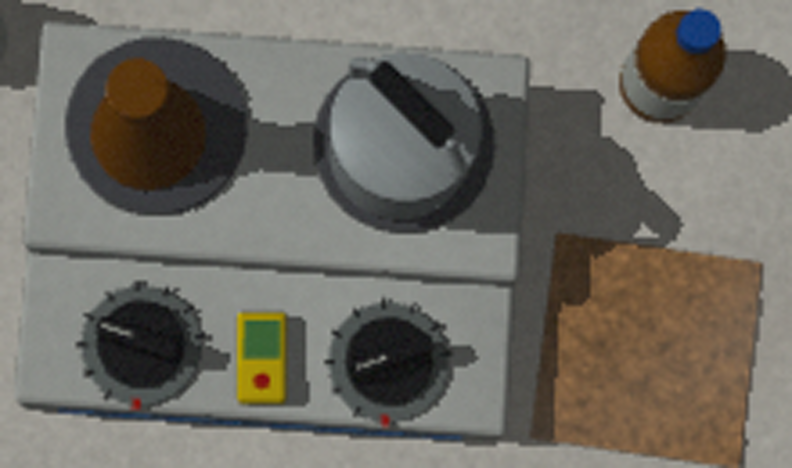

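View pics/c2.png

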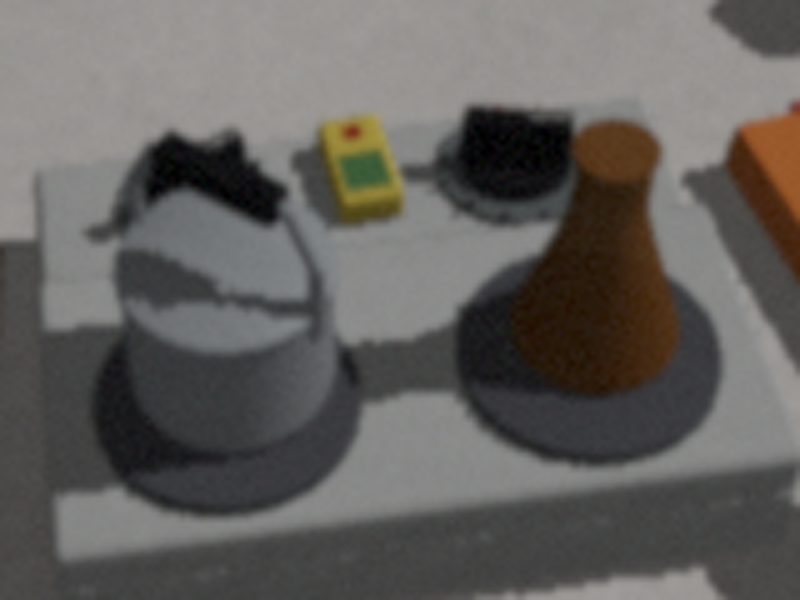

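The crop confirms the steel pot with a black grip from (380,68) to (447,140) in crop pixels, on the right plate. The right knob's white mark runs about (355,370)–(385,358), pointing left, so the knob is roughly 70° clockwise of its red mark at (386,421).

```bash
python3 - <<'E'
from h import *
from scipy.optimize import least_squares
c=lambda u,v:((u+.5)/3.6-.5+190,(v+.5)/3.6-.5+110)
obs=[((42,25),(120,180),87),((528,55),(120,-180),87),((517,278),(-50,-180),87),((28,246),(-50,180),87),((20,403),(-160,180),60),((503,437),(-160,-180),60)]
W=np.array([ray('top',c(*o[0]),o[2]) for o in obs]);L=np.array([o[1] for o in obs])
R=lambda a:np.array([[np.cos(a),-np.sin(a)],[np.sin(a),np.cos(a)]])
f=lambda p:(L@R(p[2]).T+p[:2]-W).ravel()
r=least_squares(f,[500,0,0]);p=r.x;print('stirrer',p,r.fun)
T=lambda x,y:R(p[2])@[x,y]+p[:2]
for n,q in dict(kr=(-112,-90),kl=(-112,90),pr=(45,-90)).items(): print(n,T(*q))
print('dial centres',ray('top',c(391,361),60.5),ray('top',c(142,343),60.5))
print('reds',ray('top',c(386,421),60.5),ray('top',c(137,404),60.5))
t=np.load('top.npy');g=t.max(2)
# right knob: white mark & bar
k=np.array([proj('top',[*T(-112,-90),104])]);print('kr px',k)
a=ray('top',c(352,372),104);b=ray('top',c(385,358),104);d=b-a;print('mark a,b',a,b,'dir',np.arctan2(d[1],d[0]),'knob angle',np.arctan2(d[1],d[0])-p[2])
# pot handle: black pixels in top & scene
for n,(u0,v0,u1,v1),thr in(("top",(288,120,322,154),50),("scene",(240,212,275,236),40)):
    im=np.load(n+'.npy');m=np.zeros(im.shape[:2],np.uint8);m[v0:v1,u0:u1]=(im[v0:v1,u0:u1].max(2)<thr)*255
    cs=max(cv2.findContours(m,0,1)[0],key=cv2.contourArea);rr=cv2.minAreaRect(cs);print(n,rr,cv2.contourArea(cs))
    if n=='top':
        w=np.array([ray('top',q,244) for q in cv2.boxPoints(rr)]);print(w,w.mean(0))
        print([np.linalg.norm(w[i]-w[i-1]) for i in range(4)],[np.arctan2(*(w[i]-w[i-1])[::-1]) for i in range(4)])
        e=w.mean(0)
        print('proj grip to scene',proj('scene',[*e,235]))
E
```

```text
stirrer [579.266  30.13   -0.043] [ 3.216  0.749  1.455 -2.333 -2.079 -2.672 -2.143  4.3   -1.304  4.325
  0.855 -4.369]
kr [463.5   -54.971]
kl [471.239 124.862]
pr [620.355 -61.721]
dial centres [464.734 -56.213] [474.126 125.609]
reds [420.715 -53.11 ] [429.414 127.855]
kr px [[298.85  208.247]]
mark a,b [450.768 -26.006] [461.23  -49.217] dir -1.147338033683248 knob angle -1.104332334043299
top ((304.2500305175781, 138.25001525878906), (27.577163696289062, 7.071067810058594), 45.0) 186.0
[[626.568 -27.881]
 [638.891 -39.408]
 [593.24  -85.408]
 [581.046 -73.858]] [609.937 -56.639]
[np.float64(64.70056605243651), np.float64(16.87417435479064), np.float64(64.80713264418395), np.float64(16.79579145335495)] [np.float64(0.7903688933804277), np.float64(-0.7520682202096846), np.float64(-2.352392102744359), np.float64(2.3833125668563997)]
proj grip to scene [257.331 225.086]
scene ((257.52081298828125, 224.26588439941406), (26.28925132751465, 13.986628532409668), 10.784297943115234) 212.0
```

```bash
cat >> h.py <<'E'
from scipy.spatial.transform import Rotation as Ro
def go(x,y,z,beta):
    s=arm.read_state();R=Ro.from_quat(s["ee_rot"]);M=R.as_matrix()
    tgt=np.array([[np.cos(beta),np.sin(beta),0],[np.sin(beta),-np.cos(beta),0],[0,0,-1]]).T
    print('t',s['clock'],'pos',s['position'],'beta',np.arctan2(M[1,0],M[0,0]),'w',s['gripper_width'],'F',s['contact_force'],'q1,6',s['joints'][[0,5]])
    print('travel',M.T@(np.array([x,y,z])-s['position']),'dr',Ro.from_matrix(M.T@tgt).as_rotvec())
E
python3 -c "
from h import *
go(464,-55.5,400,-1.18)
print(ray('top',(378,125),120),ray('top',(376,303),120))"
```

```text
t 0.1 pos [174.915 599.846 403.721] beta -0.2839232454432722 w 85.63059873455765 F [-0.162  0.219  0.013] q1,6 [ 1.546 -0.259]
travel [461.089 548.12    4.865] dr [ 0.002 -0.001  0.896]
[ 682.746 -256.221] [ 230.127 -247.021]
```

Request:
move_arm:
  fingers: [60,60,60,60,60,60,60,60,60,60]
  travel:
    - [0,0,-50]
    - [0,0,-100]
    - [32,38,-100]
    - [64,76,-100]
    - [96,114,-100]
    - [128,152,-100]
    - [160,190,-100]
    - [192,228,-100]
    - [224,266,-100]
    - [256,304,-100]
  dr:
    - [0,0,0]
    - [0,0,0]
    - [0,0,0.1]
    - [0,0,0.2]
    - [0,0,0.3]
    - [0,0,0.4]
    - [0,0,0.5]
    - [0,0,0.6]
    - [0,0,0.7]
    - [0,0,0.8]

```text
clock: 1.1
position: [335.7, 234.3, 504.6]
ee_rot: [0.856, -0.517, -0.0, -0.0]
contact_force: [0.9, 0.4, 0.6]
gripper_width: 60.0
grasp_force: 0.0
```

```bash
python3 -c "
from h import *
go(464,-55.5,420,-1.18)"
```

```text
t 1.1 pos [335.651 234.311 504.583] beta -1.0870856545012038 w 60.044061116819826 F [0.892 0.38  0.565] q1,6 [ 1.01  -0.527]
travel [316.266  21.152  84.535] dr [0.    0.    0.093]
```

Request:
move_arm:
  fingers: [60,60,60,60,60,60,60,60,60,60]
  travel:
    - [45,3,0]
    - [90,6,0]
    - [135,9,0]
    - [180,12,0]
    - [225,15,20]
    - [270,18,50]
    - [316,21,85]
    - [316,21,85]
    - [316,21,85]
    - [316,21,85]
  dr:
    - [0,0,0.1]
    - [0,0,0.1]
    - [0,0,0.1]
    - [0,0,0.1]
    - [0,0,0.1]
    - [0,0,0.1]
    - [0,0,0.1]
    - [0,0,0.1]
    - [0,0,0.1]
    - [0,0,0.1]

```text
clock: 2.1
position: [465.0, -52.2, 420.4]
ee_rot: [0.83, -0.558, 0.0, -0.0]
contact_force: [-0.0, 0.9, 0.5]
gripper_width: 60.2
grasp_force: 0.0
```

```bash
python3 -c "
from h import *
go(464,-55.5,255,-1.18)"
```

```text
t 2.1 pos [465.034 -52.232 420.401] beta -1.1835108650605006 w 60.226572094547535 F [-0.018  0.931  0.507] q1,6 [0.237 0.15 ]
travel [  2.567   2.344 165.4  ] dr [-0.001 -0.    -0.004]
```

Request:
move_arm:
  fingers: [60,60,60,60,60,60,60,60]
  travel:
    - [2,2,40]
    - [3,2,80]
    - [3,2,110]
    - [3,2,130]
    - [3,2,145]
    - [3,2,157]
    - [3,2,165]
    - [3,2,165]
  dr:
    - [0,0,0]
    - [0,0,0]
    - [0,0,0]
    - [0,0,0]
    - [0,0,0]
    - [0,0,0]
    - [0,0,0]
    - [0,0,0]

```text
clock: 2.9
position: [464.3, -55.1, 254.9]
ee_rot: [0.83, -0.557, 0.0, -0.0]
contact_force: [0.3, -0.5, -0.6]
gripper_width: 60.1
grasp_force: 0.0
```

```bash
python3 - <<'E'
from h import *
go(464,-55.5,255,-1.18)
a,b=arm.get_image('top'),arm.get_image('scene')
a=cv2.resize(a[150:260,230:380],(400,300));b=cv2.resize(b[190:270,220:327],(400,300))
cv2.imwrite('pics/k1.png',np.hstack([a,b])[...,::-1])
E
```

```text
t 2.9 pos [464.302 -55.095 254.937] beta -1.1818619232245633 w 60.091086359224576 F [ 0.324 -0.452 -0.557] q1,6 [0.231 0.158]
travel [ 0.26   0.433 -0.063] dr [-0.    -0.    -0.002]
```

View pics/k1.png

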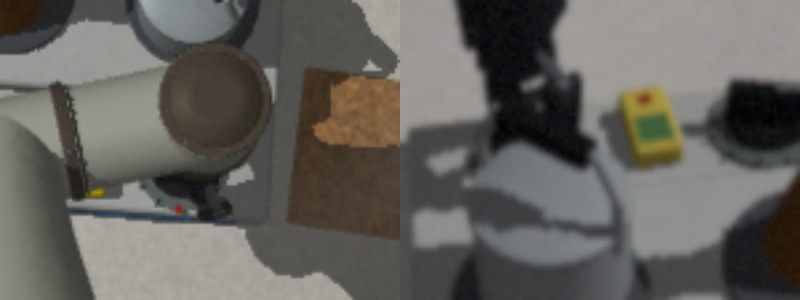

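The arm hides the knob in the top half. The scene half shows the gripper over the right knob and the timer at (650,125) untouched. There is no contact force, so I'll close.

Request:
move_arm:
  fingers: [35,15,5,5,5,5,5,5]
  travel:
    - [0,0,0]
    - [0,0,0]
    - [0,0,0]
    - [0,0,0]
    - [0,0,0]
    - [0,0,0]
    - [0,0,0]
    - [0,0,0]
  dr:
    - [0,0,0]
    - [0,0,0]
    - [0,0,0]
    - [0,0,0]
    - [0,0,0]
    - [0,0,0]
    - [0,0,0]
    - [0,0,0]

```text
clock: 3.8
position: [464.3, -56.2, 255.3]
ee_rot: [0.83, -0.558, 0.0, -0.0]
contact_force: [-1.2, 1.2, 5.0]
gripper_width: 12.9
grasp_force: 60.2
```

```bash
python3 -c "
from h import *
go(464,-55.5,255,-0.043);print(arm.read_state()['wrist_torque'],arm.read_state()['grasp_force'])"
```

```text
t 3.8 pos [464.339 -56.186 255.292] beta -1.1836110044919088 w 12.888956625012408 F [-1.231  1.245  5.006] q1,6 [0.228 0.159]
travel [-0.764  0.055  0.291] dr [-0.    -0.001 -1.141]
[0.241 0.5   0.043] 60.23646533489227
```

Request:
move_arm:
  fingers: [5,5,5,5,5,5,5,5,5,5]
  travel:
    - [0,0,0]
    - [0,0,0]
    - [0,0,0]
    - [0,0,0]
    - [0,0,0]
    - [0,0,0]
    - [0,0,0]
    - [0,0,0]
    - [0,0,0]
    - [0,0,0]
  dr:
    - [0,0,-0.12]
    - [0,0,-0.24]
    - [0,0,-0.36]
    - [0,0,-0.48]
    - [0,0,-0.6]
    - [0,0,-0.72]
    - [0,0,-0.84]
    - [0,0,-0.95]
    - [0,0,-1.02]
    - [0,0,-1.02]

```text
clock: 4.8
position: [465.7, -54.3, 255.3]
ee_rot: [0.997, -0.081, 0.003, -0.002]
contact_force: [0.1, 12.8, 2.7]
gripper_width: 12.7
grasp_force: 60.1
```

```bash
python3 -c "
from h import *
go(464,-55.5,255,-0.043);print(arm.read_state()['wrist_torque'],arm.read_state()['grasp_force'])"
```

```text
t 4.8 pos [465.666 -54.272 255.339] beta -0.16269481314857462 w 12.71716919374912 F [ 0.093 12.753  2.663] q1,6 [0.231 1.18 ]
travel [-1.447  1.484  0.324] dr [-0.004 -0.006 -0.12 ]
[ 3.666 -0.052  0.005] 60.09470522403717
```

Request:
move_arm:
  fingers: [5,5,5,5]
  travel:
    - [0,-1,0]
    - [0,-1,0]
    - [0,-1,0]
    - [0,-1,0]
  dr:
    - [0,0,-0.04]
    - [0,0,-0.08]
    - [0,0,-0.12]
    - [0,0,-0.12]

```text
clock: 5.2
position: [465.8, -53.6, 255.3]
ee_rot: [1.0, -0.022, 0.003, -0.002]
contact_force: [0.7, 10.0, 2.8]
gripper_width: 12.6
grasp_force: 60.1
```

```bash
python3 -c "
from h import *
go(464,-55.5,255,-0.043);print(arm.read_state()['wrist_torque'],arm.read_state()['grasp_force'])"
```

```text
t 5.2 pos [465.768 -53.626 255.329] beta -0.043078752272561194 w 12.638443757449846 F [0.697 9.993 2.79 ] q1,6 [0.233 1.297]
travel [-1.688  1.949  0.313] dr [-0.003 -0.006 -0.   ]
[ 2.942 -0.085  0.031] 60.056721568107605
```

Request:
move_arm:
  fingers: [5,5,5]
  travel:
    - [0,-1,0]
    - [0,-1,0]
    - [0,-1,0]
  dr:
    - [0,0,-0.03]
    - [0,0,-0.05]
    - [0,0,-0.05]

```text
clock: 5.5
position: [465.7, -53.5, 255.4]
ee_rot: [1.0, 0.001, 0.003, -0.001]
contact_force: [2.3, 6.3, 2.6]
gripper_width: 12.8
grasp_force: 70.6
```

```bash
python3 -c "
from h import *
go(464,-55.5,255,-0.043);print(arm.read_state()['wrist_torque'],arm.read_state()['joint_efforts'])"
```

```text
t 5.5 pos [465.737 -53.468 255.382] beta 0.0017987261071698338 w 12.80381003602361 F [2.338 6.27  2.627] q1,6 [0.233 1.341]
travel [-1.743  2.03   0.366] dr [-0.003 -0.006  0.045]
[ 1.846 -0.68  -1.293] [ -1.707 -27.831  10.093   4.214  -1.086   1.359]
```

The wrist moment about z jumped to −1.3 N m at the stop. I'll release and lift clear.

Request:
move_arm:
  fingers: [40,40,40,40,40,40,85,85,85,85]
  travel:
    - [0,0,0]
    - [0,0,0]
    - [0,0,0]
    - [0,0,0]
    - [0,0,-20]
    - [0,0,-60]
    - [0,0,-110]
    - [0,0,-160]
    - [0,0,-190]
    - [0,0,-190]
  dr:
    - [0,0,0]
    - [0,0,0]
    - [0,0,0]
    - [0,0,0]
    - [0,0,0]
    - [0,0,0]
    - [0,0,-0.1]
    - [0,0,-0.2]
    - [0,0,-0.3]
    - [0,0,-0.4]

```text
clock: 6.5
position: [464.8, -54.4, 450.0]
ee_rot: [0.979, 0.204, 0.005, 0.001]
contact_force: [-0.8, 0.4, 0.5]
gripper_width: 85.0
grasp_force: 0.0
```

```bash
python3 -c "
from h import *
go(610,-56.6,445,0.79)"
```

```text
t 6.5 pos [464.829 -54.408 450.019] beta 0.41104414740824874 w 85.03072888644185 F [-0.835  0.424  0.482] q1,6 [0.232 1.749]
travel [132.145  59.992   6.577] dr [ 0.006 -0.009 -0.379]
```

Request:
move_arm:
  fingers: [85,85,85,85,85,85,85]
  travel:
    - [33,15,2]
    - [66,30,3]
    - [99,45,5]
    - [132,60,6]
    - [132,60,6]
    - [132,60,6]
    - [132,60,6]
  dr:
    - [0.006,-0.009,-0.1]
    - [0.006,-0.009,-0.2]
    - [0.006,-0.009,-0.3]
    - [0.006,-0.009,-0.38]
    - [0.006,-0.009,-0.38]
    - [0.006,-0.009,-0.38]
    - [0.006,-0.009,-0.38]

```text
clock: 7.2
position: [608.7, -57.3, 438.6]
ee_rot: [0.924, 0.383, -0.005, -0.002]
contact_force: [-0.7, -0.2, -0.6]
gripper_width: 85.1
grasp_force: 0.0
```

```bash
python3 - <<'E'
from h import *
go(610,-56.6,390,0.79)
a,b=arm.get_image('top'),arm.get_image('scene')
a=cv2.resize(a[110:240,230:403],(400,300),interpolation=2);b=cv2.resize(b[180:285,220:360],(400,300),interpolation=2)
cv2.imwrite('pics/k2.png',np.hstack([a,b])[...,::-1])
E
```

```text
t 7.2 pos [608.666 -57.283 438.643] beta 0.7858140491698766 w 85.1372913803233 F [-0.67  -0.202 -0.621] q1,6 [0.17  2.187]
travel [ 1.832  0.852 48.624] dr [-0.008  0.008 -0.004]
```

View pics/k2.png

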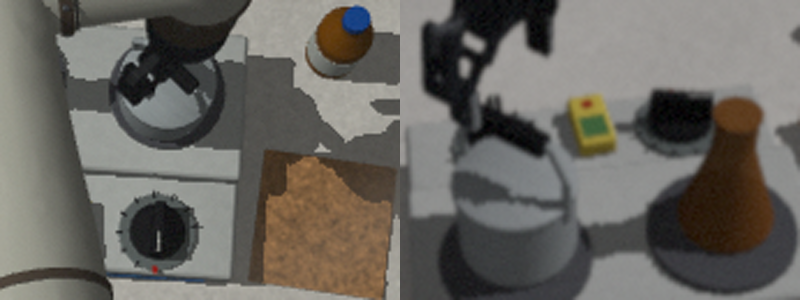

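The right knob's white mark now points at its red mark (left half, (158,250) to (156,268)). The fingers hang over the pot's grip. I'll descend and grasp.

Request:
move_arm:
  fingers: [85,85,85,85,85,50,25,8,8,8]
  travel:
    - [2,1,15]
    - [2,1,30]
    - [2,1,42]
    - [2,1,49]
    - [2,1,49]
    - [2,1,49]
    - [2,1,49]
    - [2,1,49]
    - [2,1,49]
    - [2,1,49]
  dr:
    - [-0.008,0.008,0]
    - [-0.008,0.008,0]
    - [-0.008,0.008,0]
    - [-0.008,0.008,0]
    - [-0.008,0.008,0]
    - [-0.008,0.008,0]
    - [-0.008,0.008,0]
    - [-0.008,0.008,0]
    - [-0.008,0.008,0]
    - [-0.008,0.008,0]

```text
clock: 8.3
position: [610.9, -56.3, 390.1]
ee_rot: [0.924, 0.383, 0.0, 0.0]
contact_force: [-0.7, 1.3, -3.1]
gripper_width: 14.9
grasp_force: 58.5
```

Request:
move_arm:
  fingers: [8,8,8,8]
  travel:
    - [0,0,0]
    - [0,0,0]
    - [0,0,0]
    - [0,0,0]
  dr:
    - [0,0,0]
    - [0,0,0]
    - [0,0,0]
    - [0,0,0]

```text
clock: 8.7
position: [610.9, -56.3, 390.0]
ee_rot: [0.924, 0.383, 0.0, 0.0]
contact_force: [-2.0, 2.2, 2.9]
gripper_width: 14.9
grasp_force: 59.6
```

```bash
python3 - <<'E'
from h import *
go(610,-56.6,440,0.79)
E
```

```text
t 8.7 pos [610.918 -56.312 389.973] beta 0.7863426915594351 w 14.948641083000233 F [-1.994  2.152  2.862] q1,6 [0.172 2.186]
travel [ -0.827  -0.424 -50.027] dr [ 0.    -0.001 -0.004]
```

Gripped at 14.9 mm. I'll lift 60 mm.

Request:
move_arm:
  fingers: [8,8,8,8,8,8]
  travel:
    - [0,0,-5]
    - [0,0,-15]
    - [0,0,-30]
    - [0,0,-45]
    - [0,0,-60]
    - [0,0,-60]
  dr:
    - [0,0,0]
    - [0,0,0]
    - [0,0,0]
    - [0,0,0]
    - [0,0,0]
    - [0,0,0]

```text
clock: 9.3
position: [611.3, -56.6, 451.9]
ee_rot: [0.924, 0.383, 0.002, 0.001]
contact_force: [1.1, 0.0, -5.1]
gripper_width: 14.8
grasp_force: 58.7
```

```bash
python3 - <<'E'
from h import *
go(485,-255,448,0.5)
E
```

```text
t 9.3 pos [611.327 -56.638 451.946] beta 0.7862353695437071 w 14.75273659324517 F [ 1.072  0.034 -5.12 ] q1,6 [0.171 2.186]
travel [-229.645   50.731    3.327] dr [ 0.003 -0.004  0.286]
```

Request:
move_arm:
  fingers: [8,8,8,8,8,8,8,8,8,8]
  travel:
    - [-12,3,0]
    - [-37,8,0]
    - [-67,15,0]
    - [-97,21,0]
    - [-127,28,0]
    - [-157,35,0]
    - [-187,41,0]
    - [-212,47,0]
    - [-226,50,0]
    - [-230,51,0]
  dr:
    - [0,0,0.03]
    - [0,0,0.06]
    - [0,0,0.09]
    - [0,0,0.12]
    - [0,0,0.15]
    - [0,0,0.18]
    - [0,0,0.21]
    - [0,0,0.24]
    - [0,0,0.27]
    - [0,0,0.29]

```text
clock: 10.3
position: [483.3, -256.4, 448.8]
ee_rot: [0.97, 0.244, -0.001, -0.0]
contact_force: [0.3, -0.7, -4.9]
gripper_width: 15.1
grasp_force: 58.7
```

Request:
move_arm:
  fingers: [8,8]
  travel:
    - [0,0,0]
    - [0,0,0]
  dr:
    - [0,0,0]
    - [0,0,0]

```text
clock: 10.5
position: [485.0, -254.7, 449.3]
ee_rot: [0.969, 0.246, 0.0, -0.0]
contact_force: [0.3, -0.3, -5.0]
gripper_width: 15.2
grasp_force: 58.7
```

```bash
python3 - <<'E'
from h import *
go(485,-255,301,0.5)
cv2.imwrite('pics/s3.png',arm.get_image('scene')[...,::-1])
E
```

```text
t 10.5 pos [ 484.965 -254.707  449.332] beta 0.4968936967390945 w 15.203676663669992 F [ 0.325 -0.268 -4.979] q1,6 [-0.188  2.256]
travel [ -0.201   0.279 148.332] dr [-0.    -0.001 -0.003]
```

View pics/s3.png

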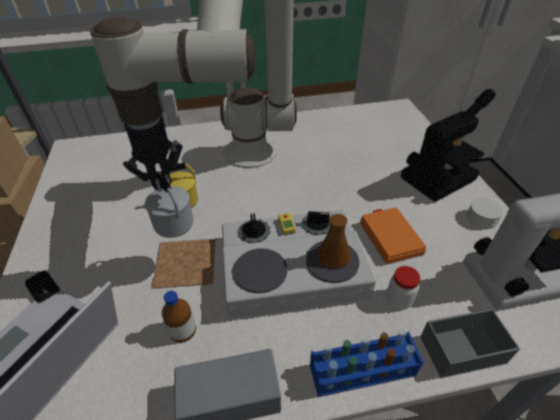

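The pot hangs upright at about (172,213), above the mat as seen from this camera, and everything else stands as before. I'll descend, slowly at the end.

Request:
move_arm:
  fingers: [8,8,8,8,8,8,8,8,8,8]
  travel:
    - [0,0,15]
    - [0,0,40]
    - [0,0,65]
    - [0,0,90]
    - [0,0,110]
    - [0,0,125]
    - [0,0,134]
    - [0,0,139]
    - [0,0,142]
    - [0,0,142]
  dr:
    - [0,0,0]
    - [0,0,0]
    - [0,0,0]
    - [0,0,0]
    - [0,0,0]
    - [0,0,0]
    - [0,0,0]
    - [0,0,0]
    - [0,0,0]
    - [0,0,0]

```text
clock: 11.55
position: [484.9, -255.1, 307.9]
ee_rot: [0.969, 0.246, 0.001, 0.0]
contact_force: [0.0, 0.6, -5.3]
gripper_width: 15.0
grasp_force: 58.7
```

Request:
move_arm:
  fingers: [8,8,8,8,8,8]
  travel:
    - [0,0,1]
    - [0,0,2]
    - [0,0,3]
    - [0,0,4]
    - [0,0,4]
    - [0,0,4]
  dr:
    - [0,0,0]
    - [0,0,0]
    - [0,0,0]
    - [0,0,0]
    - [0,0,0]
    - [0,0,0]

```text
clock: 12.15
position: [484.6, -255.3, 303.6]
ee_rot: [0.969, 0.246, 0.0, 0.0]
contact_force: [0.2, -0.6, -4.8]
gripper_width: 15.2
grasp_force: 58.7
```

Request:
move_arm:
  fingers: [8,8,8,8]
  travel:
    - [0,0,0.5]
    - [0,0,1]
    - [0,0,1.5]
    - [0,0,1.5]
  dr:
    - [0,0,0]
    - [0,0,0]
    - [0,0,0]
    - [0,0,0]

```text
clock: 12.55
position: [484.6, -255.2, 302.0]
ee_rot: [0.969, 0.246, 0.0, 0.0]
contact_force: [0.3, 0.7, -4.9]
gripper_width: 14.9
grasp_force: 58.7
```

Request:
move_arm:
  fingers: [8,8,8,8]
  travel:
    - [0,0,0.5]
    - [0,0,1]
    - [0,0,1]
    - [0,0,1]
  dr:
    - [0,0,0]
    - [0,0,0]
    - [0,0,0]
    - [0,0,0]

```text
clock: 12.95
position: [484.6, -255.2, 301.1]
ee_rot: [0.969, 0.246, 0.0, 0.0]
contact_force: [0.6, -0.1, -4.3]
gripper_width: 15.1
grasp_force: 58.7
```

Request:
move_arm:
  fingers: [8,8,8]
  travel:
    - [0,0,0.5]
    - [0,0,0.5]
    - [0,0,0.5]
  dr:
    - [0,0,0]
    - [0,0,0]
    - [0,0,0]

```text
clock: 13.25
position: [484.7, -255.2, 301.0]
ee_rot: [0.969, 0.246, 0.0, 0.0]
contact_force: [0.2, 0.6, -2.4]
gripper_width: 14.8
grasp_force: 59.0
```

Request:
move_arm:
  fingers: [8,8,8]
  travel:
    - [0,0,0.5]
    - [0,0,0.5]
    - [0,0,0.5]
  dr:
    - [0,0,0]
    - [0,0,0]
    - [0,0,0]

```text
clock: 13.55
position: [484.7, -255.2, 301.0]
ee_rot: [0.969, 0.246, 0.001, 0.0]
contact_force: [-2.7, 1.9, 4.4]
gripper_width: 14.8
grasp_force: 60.0
```

Contact: the load has gone from −5 to +4 N at the expected height. I'll open and rise.

Request:
move_arm:
  fingers: [20,30,45,60,75,85,85,85,85,85]
  travel:
    - [0,0,0]
    - [0,0,0]
    - [0,0,0]
    - [0,0,0]
    - [0,0,0]
    - [0,0,0]
    - [0,0,-15]
    - [0,0,-45]
    - [0,0,-90]
    - [0,0,-130]
  dr:
    - [0,0,0]
    - [0,0,0]
    - [0,0,0]
    - [0,0,0]
    - [0,0,0]
    - [0,0,0]
    - [0,0,0]
    - [0,0,0]
    - [0,0,0]
    - [0,0,0]

```text
clock: 14.55
position: [484.5, -255.2, 431.9]
ee_rot: [0.969, 0.246, 0.0, 0.0]
contact_force: [1.2, 0.1, 0.4]
gripper_width: 84.7
grasp_force: 0.0
```

Request:
move_arm:
  fingers: [85,85,85,85,85,85,85]
  travel:
    - [-20,0,-40]
    - [-50,20,-60]
    - [-80,50,-60]
    - [-80,90,-60]
    - [-80,130,-60]
    - [-80,160,-60]
    - [-80,160,-60]
  dr:
    - [0,0,0]
    - [0,0,0]
    - [0,0,0]
    - [0,0,0]
    - [0,0,0]
    - [0,0,0]
    - [0,0,0]

```text
clock: 15.25
position: [491.6, -436.8, 487.4]
ee_rot: [0.97, 0.244, -0.001, -0.001]
contact_force: [-0.1, 0.5, -0.0]
gripper_width: 84.9
grasp_force: 0.0
```

```bash
python3 - <<'E'
from h import *
a,b=arm.get_image('top'),arm.get_image('scene');np.save('t2.npy',a)
a=cv2.resize(a[110:250,190:420],(460,280),interpolation=2);b=cv2.resize(b[180:320,140:310],(340,280),interpolation=2)
cv2.imwrite('pics/f.png',np.hstack([a,b])[...,::-1]);print(arm.read_state()['position'])
E
```

```text
[ 490.466 -434.488  488.949]
```

View pics/f.png

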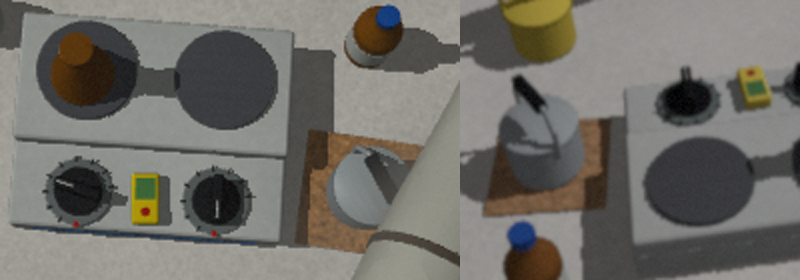

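The pot stands upright well inside the mat (right half, about (545,150)). The right knob's mark is at its red dot (left half, (217,215) to (214,232)). The flask, its knob, the timer and the bottle are unchanged.

```bash
python3 -c "
from bench import arm
print(arm.job_done())"
```

```text
the job is handed in; nothing more can be done
None
```

I turned the right knob anticlockwise to its off stop, then set the steel pot down upright with its whole base on the cork mat. I handed the job in at about 15 s of the 64 s allowed, and the final pictures showed the flask, its knob, the timer and the bottle unmoved.

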